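# Load a test mandrel into a V-block rest against its stop pin

## Task

Set the test mandrel up for measuring: stand the brass pin upright in the bore of the V-block rest, fully home, as an end stop; roll the steel mandrel up the ramp, without lifting it off, until it drops into both vees; then slide it along the vees until its end touches the pin. Leave the mandrel lying in the vees against the upright pin, and leave the other things on the table where they are.

Things in the scene. Friction and masses are not known exactly. Their poses are not given: they have to be found in the camera images.
- rest: V-block rest, fixed: blue base plate 185 x 145 x 6 mm (x -110..75, y -72..72 mm) with a black plastic ramp, two steel V-blocks and an aluminium stop block. Origin on the table; z up; x is the rolling direction, up the ramp to the vees; y runs along the vees towards the stop block. Turned so that y points roughly away from the robot (within 0.4 rad) and x to the robot's right.
- ramp_foot (a point): Middle of the ramp's foot (rest frame x -95, y -13, height 10 mm). The flat ramp, 110 mm wide (y -68..42), rises 30 mm over 110 mm (15 degrees) to height 40 mm at x = 15 mm. A lip closes the foot: x -101..-95 mm, as wide as the ramp, top at height 20 mm. The mandrel starts between lip and ramp.
- seat (a point): Where the mandrel's centre belongs when it lies in the vees and touches the pin: rest frame x 38.5, y -5, height 46.7 mm (the pin has 1 mm of play).
- vees (a point): Middle of the V-blocks, on their axis, level with their tops: rest frame x 38.5, y -1, height 40 mm. Two 90 degree V-blocks with the groove along y, 34 mm long each, centred at y -28 and +26 mm; they span x 16..61 mm, the groove's mouth x 23.5..53.5 mm. The mandrel's centre is 55 mm high while it crosses the near top. Past x = 61 mm is a drop: pushed too far, it falls off.
- bore (a point): Centre of the bore's mouth in the top of the stop block (rest frame x 38.5, y 58, height 28 mm). Round, 17.8 mm wide, 12 mm deep, flat bottom, mouth chamfered 1.5 mm. The pin stands out 23 mm when home. The stop block spans x 20.5..56.5, y 44..72 mm; the nearer V-block ends 15 mm from the bore's centre and is 12 mm higher than the stop block.
- mandrel: Steel test mandrel: smooth oiled slippery cylinder, diameter 30, length 110 mm, narrow dark band near each end, 0.25 to 0.5 kg, rolls freely. Origin at its centre; its y is its axis, parallel to the rest's y; x and z turn as it rolls. Starts against the lip: rest frame x -83, height 29 mm, y -36..-20 mm. Push it from behind with the two tips of the part-open gripper, spread along its axis.
- brass_pin: Brass-coloured turned pin standing upright on the table, 16 mm in diameter, 35 mm tall, narrower at the top, about 30 g. Origin at the centre of its underside, z up. It may be gripped anywhere along its height as if it were 16 mm thick.
- steel_pin: Grey steel pin, like the brass one but 38 mm tall, standing upright; bystander, leave it. Origin at the centre of its underside. It and the brass pin change places from start to start.
- loupe: Black standing loupe, 37 mm across, 35 mm tall; bystander. Origin at the centre of its underside.
- micrometer: Green micrometer lying flat, 50 x 137 x 13 mm; bystander. Origin at the centre of its underside.
- tape: Tan roll of tape lying flat, 68 mm across, 19 mm tall; bystander. Origin at the centre of its underside.
- marker: White marker with red cap, lying, 139 mm long along its y, 17 mm tall; bystander. Origin at the centre of its underside.
Mind the look-alikes: they are no part of the job. Several things have the shape of the mandrel; the one meant has the colours described above.

How it is judged (in metres and radians):
At the end, for the whole second after the job is handed in: Mandrel at rest in both vees (centre line within 3 mm of seated, within 0.06 rad of parallel), its end within about 4 mm of touching the pin; brass pin at rest in the bore, underside within 3 mm of the bottom, within 4 mm of its centre, tilted under 0.2 rad (x of mandrel in the frame of rest between 0.0355 and 0.0415 m and z of mandrel in the frame of rest between 0.0437 and 0.0497 m and y of mandrel in the frame of rest between -0.009 and -0.001 m and angle between the y axis of mandrel and the y axis of rest, either way round below 0.06 rad and horizontal distance between brass_pin and bore below 0.004 m and height (world z) of brass_pin between 0.012 and 0.019 m and angle between brass_pin's own z axis and vertical below 0.2 rad and linear speed of each of mandrel, brass_pin below 0.01 m/s).
It fails at once if the mandrel is lifted off the rest by more than about 13 mm instead of rolled (height (world z) of mandrel above 0.068 m or (x of mandrel in the frame of rest below -0.04 m and height (world z) of mandrel above 0.055 m)).
It fails at once if a bystander (steel pin, loupe, micrometer, tape or marker) is moved by more than 25 mm (distance of any of steel_pin, loupe, micrometer, tape, marker from where it was at the start of the episode above 0.025 m).
It also fails if it takes over 61 s, if anything falls off the work surface, if the arm or the gripper's body presses on something with over 40 N, if the wrist force passes 120 N, or if a joint passes its speed limit or range.

## Robot

A 6-joint arm with a two-finger parallel gripper is mounted at the origin on a cart in front of the work surface, level with it; the furniture and walls round the work are solid. World frame = base frame: x ahead of the robot, y to its left, z up, the work surface at z = 0. Lengths are in mm, angles in degrees, forces in N, time in s.
With the tool pointing down it reaches from about 350 to 850 mm from the base axis. Payload 8.1 kg.
Tool frame: the origin (TCP) lies midway between the tips of the shut fingers; the grasp point (between the pads) lies 19 mm behind it; z points along the fingers, y is the line along which they close (so a half turn about z gives the same grasp; the last joint's range is limited). The gripper opens to 85 mm and grips with 20 to 120 N. Pads are 22 mm wide; open, the fingers measure 114 mm over their backs; the gripper's body (76 mm by 85 mm) begins 54 mm behind the grasp point. The pads swing forward as they close: fully open they stand 13 mm farther back than shut.
Start: joints at [-78.174, 7.471, 85.268, -0, 87.261, -4.893], TCP at [172.626, -574.635, 231.292] pointing down, gripper open.
Joint ranges: [-169.43, 169.43], [-51.17, 129.36], [1.28, 143.12], [-76.62, 256.62], [0, 156.53], [-152.29, 152.29]. Speed limits (degrees/s): [136.94, 136.94, 159.86, 180, 180, 180].

## Interface

Orientations are given as [roll, pitch, yaw] about the fixed x, y, z axes, in that order (R = Rz(yaw) Ry(pitch) Rx(roll)).
In Python, from bench import r, optics, workorder gives the robot as it stands.
- The arm moves only by the shell command python3 -m handwheel FILE [FORCE], which reads ROWS from the file FILE. ROWS is one flat JSON list of numbers that holds 1 to 8 rows one after another, with no inner brackets; each row has 7 numbers: a rotation vector rx, ry, rz in parts of the range, where 1.0 means 2 pi rad, then dx, dy, dz in normalised numbers (1 is 0.75 m), then the finger opening in mm; each row is the pose to reach, as a shift and turn from the pose commanded when the command began, along the tool's axes at that moment; what a row does not reach only later rows make up. A row lasts 1/8 s, in which the tool goes at most 62.5 mm and 10.7 degrees, less where a joint would pass 70% of its speed; a pose out of reach is approached as far as the arm can. The fingers move at their own pace and stop on an object; FORCE is the grip in N (left out, the last holds). Time passes only in rows, so rows that do not move let the fingers close. It prints the time, the measured TCP pose, the force, the opening and the grip force at its end. No shift or turn number may pass 1 either way. Input that does not fit is refused with a message, and nothing moves.
- r.sense(): the state, without advancing time (a new reading comes with each control period).
- optics.snapshot(name): name is "scene" or "top" or "wrist"; returns a dict with "pixels" (400x640x3 uint8, blue, green, red), "fx", "fy", "cx", "cy" (pixels), "pose" (4x4, takes a point from camera to world coordinates). Camera axes: x right, y up, looking along -z (the intrinsics and any distortion apply to the point x, -y, -z); pixel columns grow to the right and rows downward; lengths in mm; the calibration is good to about 2 mm. A picture is of the moment at which its call begins. There is no depth.
- workorder.hand_in(): hands the job in; it is judged then, once.
The state is a dict: "time": time; "joint_pos": joint angles; "qd": joint speeds; "joint_efforts": joint torques, N m; "tool_pos": TCP position; "tcp_rot": TCP orientation; "ft_force": force on the tool from outside, world axes, zero at the start; "wrist_torque": the same for the moment, N m; "finger_gap": finger opening in mm; "grip_force": force on a finger pad.
Only numpy, scipy, OpenCV 4.12 (cv2) and the standard library are available. Lean on these libraries where they do the work, as an engineer would, in place of code of your own. Each camera call takes 0.05 s, during which the arm holds its last target. There are 200 camera calls.

## Working session

There is one attempt and no reset: what is moved stays moved. The work goes in short steps, Python scripts to look and compute and a shell command to move; the robot and the scene stay as the last step left them, time stands still between calls to the robot, and variables do not carry over. Pictures are saved under pics/ and viewed, at most 10 in all, crops included, and the job is handed in when it is done.

```bash
ls; mkdir -p pics; python3 - <<'E'
from bench import r, optics, workorder
import cv2,pickle
s=r.sense();print(s)
for n in ["scene","top"]:
    d=optics.snapshot(n);cv2.imwrite(f"pics/{n}0.png",d["pixels"]);pickle.dump(d,open(f"pics/{n}0.pkl","wb"))
    print(n,{k:v for k,v in d.items() if k!="pixels"})
E
```

```text
pics
{'time': 0.0, 'joint_pos': array([-7.81762794e+01,  7.51536923e+00,  8.53312640e+01,  9.07798531e-04,
        8.72616727e+01, -4.89214732e+00]), 'qd': array([ 0.03328282, -0.04998717, -0.02402255, -0.02910958,  0.03072227,
       -0.06957631]), 'joint_efforts': array([-1.43271977e-04, -5.69404435e+01, -5.00547159e+01, -2.67096984e-04,
        1.50760717e-02,  1.76667163e-05]), 'tool_pos': array([ 172.49532725, -574.07964531,  230.22269497]), 'tcp_rot': array([-1.79892166e+02, -1.01397430e-02,  1.67158142e+01]), 'ft_force': array([ 0.13933476, -0.13595056,  0.06540201]), 'wrist_torque': array([-0.0765145 ,  0.00359309,  0.02814513]), 'grip_force': 0.0, 'finger_gap': 85.6281024009203}
scene {'fx': 439.4498013102178, 'fy': 439.4498013102178, 'cx': 314.9351134751056, 'cy': 194.4799363297034, 'pose': array([[-4.71506495e-01,  6.88778569e-01, -5.50695659e-01,
        -6.16634634e+01],
       [-8.81684181e-01, -3.55634935e-01,  3.10091597e-01,
         5.39569936e+02],
       [ 1.77378315e-02,  6.31749853e-01,  7.74969350e-01,
         9.04525020e+02],
       [ 0.00000000e+00,  0.00000000e+00,  0.00000000e+00,
         1.00000000e+00]])}
top {'fx': 423.51256036482204, 'fy': 423.51256036482204, 'cx': 322.40583185000366, 'cy': 201.1561136027262, 'pose': array([[-7.07895516e-03,  9.80444115e-01, -1.96670349e-01,
         2.69553765e+02],
       [-9.99780900e-01, -3.06499669e-03,  2.07064574e-02,
         2.03348837e+02],
       [ 1.96987303e-02,  1.96773839e-01,  9.80250997e-01,
         1.23931189e+03],
       [ 0.00000000e+00,  0.00000000e+00,  0.00000000e+00,
         1.00000000e+00]])}
```

View pics/scene0.png

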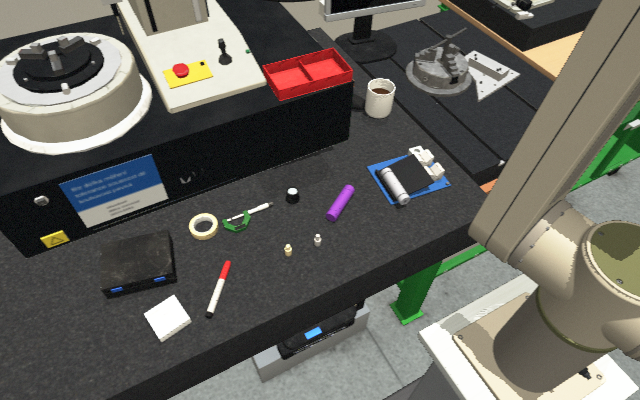

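View pics/top0.png

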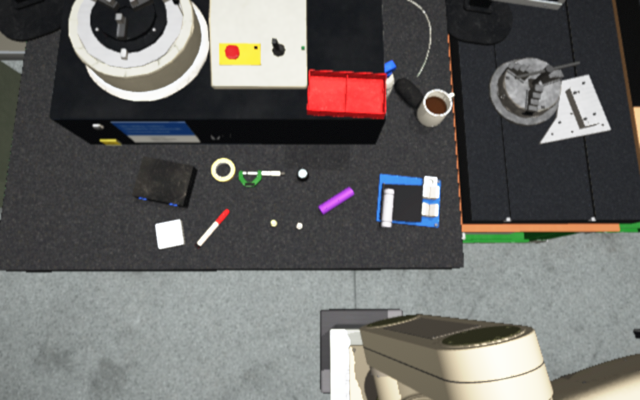

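Scene view: rest at about (408,178), grey mandrel at (393,185) on it, and a purple look-alike cylinder at (340,203). Two pins stand at (288,250) and (318,240). Top view: rest (409,201), mandrel (388,208), purple cylinder (337,200), pins (274,223) and (299,226). I'll enlarge these areas to confirm them.

```bash
python3 - <<'E'
import cv2,numpy as np
s=cv2.imread("pics/scene0.png");t=cv2.imread("pics/top0.png")
def c(im,x,y,w,h,W,H):
    return cv2.resize(im[y:y+h,x:x+w],(W,H),interpolation=cv2.INTER_CUBIC)
# rest crops 80x60 at x5 ; pins 80x60 at x5
a=np.vstack([np.hstack([c(s,362,142,100,75,400,300),c(t,368,164,80,75,400,300)[:,:400]]),
 np.hstack([c(s,265,228,80,60,400,300),c(t,250,200,80,60,400,300)])])
cv2.imwrite("pics/comp.png",a)
E
```

```text
(no output)
```

View pics/comp.png

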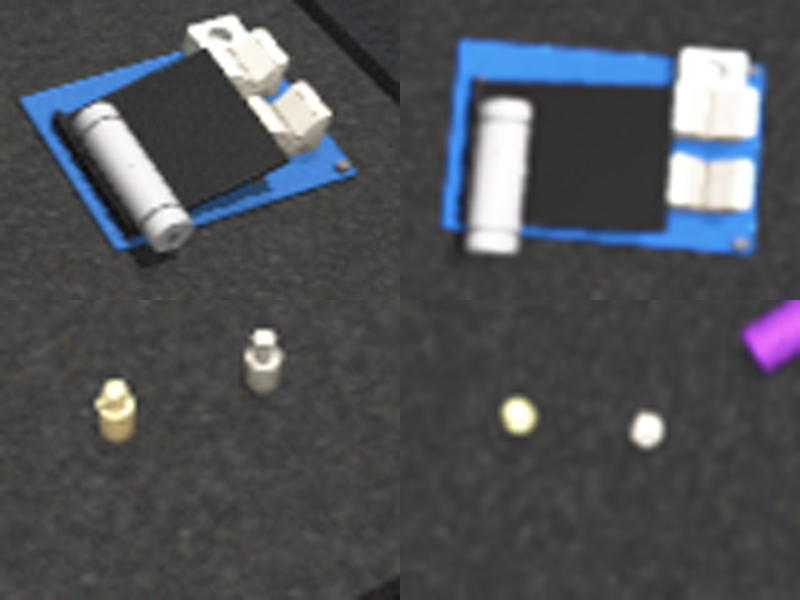

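Bottom row: two pins could be meant. The one at scene (288,250) / top (274,223) is yellow, so it is the brass pin. The one at scene (318,240) / top (299,226) is grey steel and stays put. Top row: the grey mandrel with dark bands lies in the rest, against the lip. The purple cylinder is not it.

```bash
cat > h.py <<'E'
import numpy as np,pickle,cv2
from scipy.optimize import least_squares
def ray(d,u,v):
    P=np.array(d["pose"]);w=P[:3,:3]@np.array([(u-d["cx"])/d["fx"],-(v-d["cy"])/d["fy"],-1.]);return P[:3,3],w/np.linalg.norm(w)
def tri(obs):
    A=np.zeros((3,3));b=np.zeros(3)
    for d,u,v in obs:
        o,w=ray(d,u,v);M=np.eye(3)-np.outer(w,w);A+=M;b+=M@o
    p=np.linalg.solve(A,b)
    return p,[np.linalg.norm(np.cross(p-ray(*x)[0],ray(*x)[1])) for x in obs]
def plane(d,u,v,z):
    o,w=ray(d,u,v);return o+w*(z-o[2])/w[2]
def proj(d,p):
    P=np.array(d["pose"]);q=P[:3,:3].T@(np.asarray(p,float)-P[:3,3]);return np.array([d["cx"]-d["fx"]*q[0]/q[2],d["cy"]+d["fy"]*q[1]/q[2]])
def rest2w(g,p):
    x,y,a=g;c,s=np.cos(a),np.sin(a);return np.array([x+c*p[0]-s*p[1],y+s*p[0]+c*p[1],p[2]])
def w2rest(g,p):
    x,y,a=g;c,s=np.cos(a),np.sin(a);dx,dy=p[0]-x,p[1]-y;return np.array([c*dx+s*dy,-s*dx+c*dy,p[2]])
def fit(obs,g0):
    f=lambda g:np.concatenate([proj(d,rest2w(g,p))-[u,v] for d,u,v,p in obs])
    r=least_squares(f,g0,loss="soft_l1");return r.x,f(r.x).reshape(-1,2)
E
python3 - <<'E'
from h import *
np.set_printoptions(precision=1,suppress=True)
S=pickle.load(open("pics/scene0.pkl","rb"));T=pickle.load(open("pics/top0.pkl","rb"))
print("bore",tri([(S,417.5,150.75),(T,432,181.5)]))
print("pin top",tri([(S,288.2,246),(T,273.8,222.7)]), "base S",plane(S,288.4,254.4,0),"T mid",plane(T,273.8,223,17))
print("steel",plane(S,317.8,245,0),plane(T,299.4,226,20))
C=[(-110,72,6),(-110,-72,6),(75,-72,6)]
o=[(S,u,v,p) for (u,v),p in zip([(367.5,167),(392,204.2),(450.7,185.2)],C)]+[(T,u,v,p) for (u,v),p in zip([(380,174),(376.6,221),(438.8,227)],C)]
o+=[(S,417.5,150.75,(38.5,58,28)),(T,432,181.5,(38.5,58,28))]
g,res=fit(o,[500,-250,-1.5]);print("rest",g[:2],np.degrees(g[2]));print(res)
print("bore",rest2w(g,(38.5,58,28)),"mandrel",rest2w(g,(-83,-28,29)))
E
```

```text
bore (array([ 573.1, -148.7,   21.3]), [np.float64(0.6972369298892825), np.float64(0.6972369298894157)])
pin top (array([449.6, 318.6,  31.9]), [np.float64(0.7816943485695161), np.float64(0.7816943485695885)]) base S [447.4 321.    0. ] T mid [450.5 319.3  17. ]
steel [438.3 246.1   0. ] [440.9 244.8  20. ]
rest [516.4 -99.1] 623.9036932136529
[[-0.4 -0.8]
 [-0.3 -0. ]
 [ 1.3 -0.6]
 [ 0.1  0.1]
 [-0.   0.1]
 [ 0.2  0.4]
 [-0.1 -0.3]
 [-1.2  0.3]]
bore [ 570.  -143.6   28. ] mandrel [497.4 -13.6  29. ]
```

```bash
cat > go.py <<'E'
import sys
from bench import r
from h import *
from scipy.spatial.transform import Rotation as Ro
x,y,z,yaw=map(float,sys.argv[1:5])
tilt=float(sys.argv[5]) if len(sys.argv)>5 else 0
s=r.sense();R0=Ro.from_euler("xyz",s["tcp_rot"],degrees=True)
R1=Ro.from_euler("xyz",[180,0,yaw],degrees=True)*Ro.from_rotvec([0,tilt,0],degrees=True)
d=R0.inv().apply(np.array([x,y,z])-s["tool_pos"])
print("pos",s["tool_pos"].round(1),s["tcp_rot"].round(1),"t",round(s["time"],2),"gap",round(s["finger_gap"],1))
print("row",(R0.inv()*R1).as_rotvec(degrees=True).round(1),d.round(1),"n",np.linalg.norm(d)/62.5)
E
python3 go.py 470 -120 300 -6
```

```text
pos [ 172.5 -574.1  230.4] [-179.9   -0.    16.7] t 0.1 gap 85.4
row [-0.1  0.  22.7] [ 415.6 -349.5  -69. ] n 8.757382524124324
```

Units first: shifts go in shares of 0.75 m and turns go in shares of 2 pi rad. So 416 mm / 750 = 0.5547, -350 mm / 750 = -0.4667, 22.7 degrees / 360 = 0.0631.

```bash
echo '[0, 0, 0.0631, 0.5547, -0.4667, -0.092, 60, 0, 0, 0.0631, 0.5547, -0.4667, -0.092, 60, 0, 0, 0.0631, 0.5547, -0.4667, -0.092, 60, 0, 0, 0.0631, 0.5547, -0.4667, -0.092, 60, 0, 0, 0.0631, 0.5547, -0.4667, -0.092, 60, 0, 0, 0.0631, 0.5547, -0.4667, -0.092, 60, 0, 0, 0.0631, 0.5547, -0.4667, -0.092, 60, 0, 0, 0.0631, 0.5547, -0.4667, -0.092, 60]' > m.json && python3 -m handwheel m.json; python3 go.py 470 -120 300 -6
```

```text
time: 1.1
tool_pos: [444.5, -158.2, 294.2]
tcp_rot: [180.0, 0.0, -6.0]
ft_force: [0.9, -0.3, 0.1]
finger_gap: 60.1
grip_force: 0.0
pos [ 444.5 -158.2  294.2] [180.   0.  -6.] t 1.1 gap 60.1
row [0. 0. 0.] [ 21.4 -40.6  -5.8] n 0.740152343136514
```

In the tool's units: -41 mm / 750 = -0.0547, 21 mm / 750 = 0.028.

```bash
echo '[0, 0, 0, 0.028, -0.0547, -0.008, 60, 0, 0, 0, 0.028, -0.0547, -0.008, 60, 0, 0, 0, 0.028, -0.0547, -0.008, 60]' > m.json && python3 -m handwheel m.json >/dev/null; python3 - <<'E'
from bench import r, optics
import cv2,pickle
d=optics.snapshot("wrist");pickle.dump(d,open("pics/w1.pkl","wb"));cv2.imwrite("pics/w1.png",d["pixels"])
print(d["fx"],d["cx"],d["cy"],d["pose"].round(3))
E
python3 go.py 449.5 319.8 120 -6
```

```text
279.5966919855954 319.25794122321724 200.55551239933905 [[-1.04000e-01  9.54000e-01  2.80000e-01  5.38989e+02]
 [-9.95000e-01 -9.90000e-02 -2.90000e-02 -1.28311e+02]
 [ 0.00000e+00 -2.82000e-01  9.59000e-01  4.43420e+02]
 [ 0.00000e+00  0.00000e+00  0.00000e+00  1.00000e+00]]
pos [ 468.5 -122.1  299.6] [ 1.8e+02  1.0e-01 -6.0e+00] t 1.52 gap 60.0
row [ 0.   0.1 -0. ] [ -65.  -437.5  179.6] n 7.638779500630858
```

View pics/w1.png

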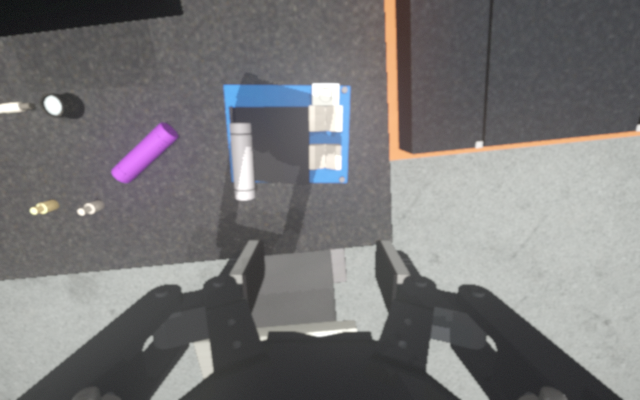

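The wrist view shows the rest plate with corners (223,85), (231,182), (349,183) and (352,86). The mandrel runs (241,125)–(245,199), the stop block is at (326,94), and the brass pin is at (44,208), left of the steel pin at (91,208). Next I move over the brass pin.

In the tool's units: -437 mm / 750 = -0.5827, 180 mm / 750 = 0.24.

```bash
echo '[0, 0, 0, -0.0867, -0.5827, 0.24, 60, 0, 0, 0, -0.0867, -0.5827, 0.24, 60, 0, 0, 0, -0.0867, -0.5827, 0.24, 60, 0, 0, 0, -0.0867, -0.5827, 0.24, 60, 0, 0, 0, -0.0867, -0.5827, 0.24, 60, 0, 0, 0, -0.0867, -0.5827, 0.24, 60, 0, 0, 0, -0.0867, -0.5827, 0.24, 60, 0, 0, 0, -0.0867, -0.5827, 0.24, 60]' > m.json && python3 -m handwheel m.json >/dev/null; python3 go.py 449.5 319.8 90 -6
```

```text
pos [449.5 320.4 118.5] [ 1.799e+02  1.000e-01 -6.000e+00] t 2.52 gap 59.9
row [ 0.1  0.1 -0. ] [ 0.1  0.5 28.5] n 0.45605434757693886
```

In the tool's units: 28 mm / 750 = 0.0373.

```bash
echo '[0, 0, 0, 0, 0, 0.0373, 60, 0, 0, 0, 0, 0, 0.0373, 60, 0, 0, 0, 0, 0, 0.0373, 60]' > m.json && python3 -m handwheel m.json ; python3 - <<'E'
from bench import r, optics
import cv2,pickle
from h import *
d=optics.snapshot("wrist");pickle.dump(d,open("pics/w2.pkl","wb"))
cv2.imwrite("pics/w2.png",d["pixels"])
print("pred base/top",proj(d,(449.5,319.8,0)),proj(d,(449.5,319.8,35)),"tips",proj(d,r.sense()["tool_pos"]))
E
```

```text
time: 2.9
tool_pos: [450.8, 318.8, 92.9]
tcp_rot: [-180.0, -0.0, -6.1]
ft_force: [-0.7, -0.5, 0.7]
finger_gap: 59.9
grip_force: 0.0
pred base/top [318.95953116 203.25650985] [318.91177181 216.52175919] tips [319.60500972 248.57527811]
```

View pics/w2.png

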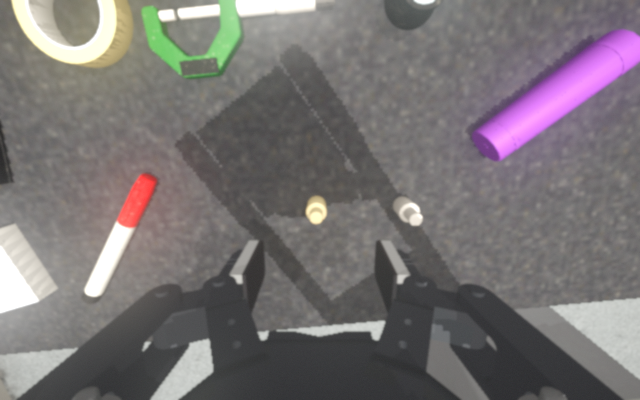

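The brass pin's top is at (316,217) and its base at (317,201), with the steel pin at (408,211). The brass pin sits about 2 mm left of the prediction, and its height agrees. I'll descend and grip.

In the tool's units: 76 mm / 750 = 0.1013, 60 mm / 750 = 0.08.

```bash
python3 go.py 449.8 321.5 15 -6; echo '[0, 0, 0, 0, -0.0027, 0.08, 50, 0, 0, 0, 0, -0.0027, 0.1013, 50, 0, 0, 0, 0, -0.0027, 0.1013, 50, 0, 0, 0, 0, -0.0027, 0.1013, 50]' > m.json && python3 -m handwheel m.json; 
```

```text
pos [451.2 319.2  93.6] [-1.799e+02 -1.000e-01 -6.100e+00] t 2.95 gap 59.8
row [-0.1 -0.1 -0.1] [-1.7 -2.1 78.6] n 1.2575671171581237
time: 3.45
tool_pos: [451.8, 322.6, 18.5]
tcp_rot: [-179.9, -0.1, -6.0]
ft_force: [-0.2, -0.2, 0.7]
finger_gap: 50.1
grip_force: 0.0
```

In the tool's units: 3 mm / 750 = 0.004, -1.5 mm / 750 = -0.002.

```bash
echo '[0, 0, 0, -0.002, 0, 0.004, 50, 0, 0, 0, -0.002, 0, 0.004, 10, 0, 0, 0, -0.002, 0, 0.004, 10, 0, 0, 0, -0.002, 0, 0.004, 10, 0, 0, 0, -0.002, 0, 0.004, 10, 0, 0, 0, -0.002, 0, 0.004, 10]' > m.json && python3 -m handwheel m.json 40; echo '[0, 0, 0, 0, 0, -0.08, 10, 0, 0, 0, 0, 0, -0.1333, 10, 0, 0, 0, 0, 0, -0.1333, 10]' > m.json && python3 -m handwheel m.json; python3 go.py 570 -143.6 120 -6
```

```text
time: 4.2
tool_pos: [449.0, 322.2, 13.7]
tcp_rot: [-180.0, -0.0, -6.0]
ft_force: [-2.2, -0.3, 6.3]
finger_gap: 14.7
grip_force: 39.1
time: 4.58
tool_pos: [451.4, 323.6, 117.5]
tcp_rot: [-179.7, -0.4, -6.0]
ft_force: [0.5, -0.9, -0.5]
finger_gap: 14.6
grip_force: 39.1
pos [451.4 323.6 117.5] [-179.7   -0.4   -6. ] t 4.58 gap 14.6
row [-0.3 -0.4  0. ] [166.7 452.3  -3.5] n 7.711984766328896
```

In the tool's units: 452 mm / 750 = 0.6027, 166 mm / 750 = 0.2213.

```bash
echo '[0, 0, 0, 0.2213, 0.6027, -0.0053, 10, 0, 0, 0, 0.2213, 0.6027, -0.0053, 10, 0, 0, 0, 0.2213, 0.6027, -0.0053, 10, 0, 0, 0, 0.2213, 0.6027, -0.0053, 10, 0, 0, 0, 0.2213, 0.6027, -0.0053, 10, 0, 0, 0, 0.2213, 0.6027, -0.0053, 10, 0, 0, 0, 0.2213, 0.6027, -0.0053, 10, 0, 0, 0, 0.2213, 0.6027, -0.0053, 10]' > m.json && python3 -m handwheel m.json >/dev/null; echo '[0, 0, 0, 0, 0, 0.0133, 10, 0, 0, 0, 0, 0, 0.0133, 10, 0, 0, 0, 0, 0, 0.0133, 10]' > m.json && python3 -m handwheel m.json; python3 - <<'E'
from bench import r, optics
import cv2,pickle
from h import *
d=optics.snapshot("wrist");s=r.sense();d["tcp"]=s["tool_pos"];print(s["tool_pos"],s["tcp_rot"],s["time"])
pickle.dump(d,open("pics/w3.pkl","wb"));im=d["pixels"]
cv2.imwrite("pics/w3.png",cv2.resize(im[100:300,190:450],None,fx=3,fy=3,interpolation=cv2.INTER_CUBIC)[:600,:780])
print(proj(d,(570,-143.6,28)))
E
```

```text
time: 5.95
tool_pos: [566.1, -143.4, 106.4]
tcp_rot: [-180.0, 0.1, -5.9]
ft_force: [0.4, 0.5, 0.1]
finger_gap: 14.1
grip_force: 39.2
[ 566.45098778 -143.48754275  106.87727487] [-1.79980316e+02  3.68274920e-02 -5.89146495e+00] 6.0
[319.79441194 202.06486439]
```

View pics/w3.png

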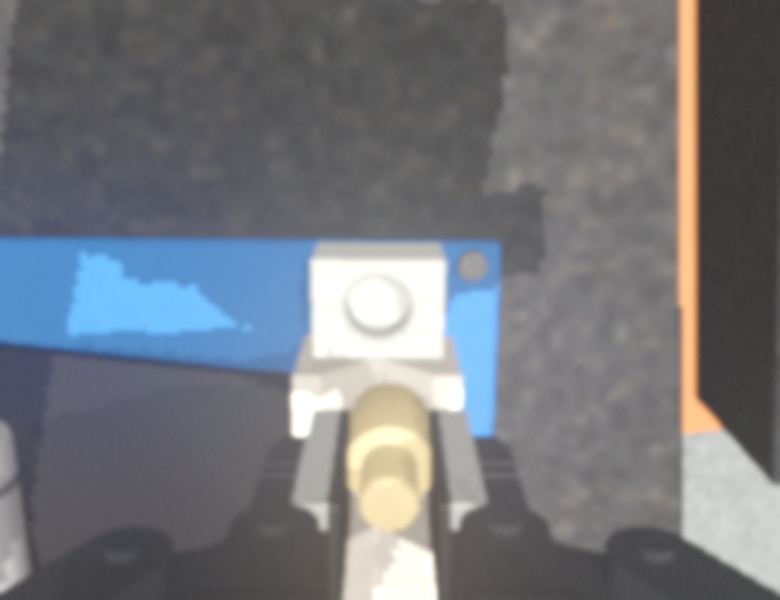

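The wrist view shows the bore at full-image pixel (316,201.3), the far-right plate corner at (356.3,180.3), and the pin upright in the fingers with its barrel centred at column 319.8. Now I'll compute the offset to the bore.

```bash
python3 - <<'E'
from h import *
np.set_printoptions(precision=1,suppress=True)
L=lambda n:pickle.load(open(f"pics/{n}.pkl","rb"))
S,T,W1,W3=L("scene0"),L("top0"),L("w1"),L("w3")
print("bore w3",plane(W3,316,201.3,28),"tri S,T,W3",tri([(S,417.5,150.75),(T,432,181.5),(W3,316,201.3)]), "tri S W3",tri([(S,417.5,150.75),(W3,316,201.3)]))
C=[(-110,72,6),(-110,-72,6),(75,-72,6)]
o=[(S,u,v,p) for (u,v),p in zip([(367.5,167),(392,204.2),(450.7,185.2)],C)]+[(T,u,v,p) for (u,v),p in zip([(380,174),(376.6,221),(438.8,227)],C)]
o+=[(S,417.5,150.75,(38.5,58,28)),(T,432,181.5,(38.5,58,28))]
B=[(W1,223,85,(-110,72,6)),(W1,231,182.5,(-110,-72,6)),(W1,349,183,(75,-72,6)),(W1,352,86,(75,72,6)),(W3,356.3,180.3,(75,72,6)),(W3,316,201.3,(38.5,58,28)),(W3,294.7,219,(20.5,44,28)),(W3,338.7,219,(56.5,44,28))]
for obs in (o,B,o+B):
    g,res=fit(obs,[516,-99,-1.68]);print("rest",g[:2],np.degrees(g[2]),"bore",rest2w(g,(38.5,58,28)),np.linalg.norm(res,axis=1))
np.save("g.npy",g)
t=W3["tcp"]
for z in (91,93): 
    print("pin underside rim far pred",proj(W3,t+[0,0,z-t[2]])-[190,100],proj(W3,t+[8,-.8,z-t[2]])-[190,100])
E
```

```text
bore w3 [ 571.  -140.5   28. ] tri S,T,W3 (array([ 570.3, -143.6,   28.3]), [np.float64(1.4305386745025708), np.float64(3.3959520419689895), np.float64(3.1420194869063462)]) tri S W3 (array([ 569.8, -141.8,   27.7]), [np.float64(1.6136070463871575), np.float64(1.6136070463872494)])
rest [516.4 -99.1] -96.09630679473563 bore [ 570.  -143.6   28. ] [0.8 0.3 1.5 0.2 0.1 0.5 0.4 1.2]
rest [516.1 -96.2] -96.02787157130412 bore [ 569.7 -140.6   28. ] [0.5 0.9 1.6 1.6 1.2 1.4 0.5 1.2]
rest [516.1 -96.6] -95.93453277010191 bore [ 569.8 -140.9   28. ] [1.1 1.  0.8 0.9 0.9 0.8 0.8 2.1 0.7 1.2 1.3 1.4 1.5 1.5 0.8 0.9]
pin underside rim far pred [130.3 136.9] [130.3 124.8]
pin underside rim far pred [130.3 138.3] [130.3 126. ]
```

In the tool's units: 54 mm / 750 = 0.072, 10 mm / 750 = 0.0133.

```bash
python3 go.py 572 -140.5 52 -6;echo '[0, 0, 0, 0.0069, -0.0047, 0.0133, 10, 0, 0, 0, 0.0069, -0.0047, 0.072, 10, 0, 0, 0, 0.0069, -0.0047, 0.072, 10, 0, 0, 0, 0.0069, -0.0047, 0.072, 10]' > m.json && python3 -m handwheel m.json; python3 - <<'E'
from bench import r, optics
import cv2,pickle
from h import *
d=optics.snapshot("wrist");s=r.sense();d["tcp"]=s["tool_pos"];print(s["tool_pos"],s["tcp_rot"],s["time"])
pickle.dump(d,open("pics/w4.pkl","wb"));im=d["pixels"]
cv2.imwrite("pics/w4.png",cv2.resize(im[180:300,250:390],None,fx=5,fy=5,interpolation=cv2.INTER_CUBIC))
t=d["tcp"]
print(proj(d,t-[0,0,13.5])-[250,180],proj(d,t+[8,-.8,-13.5])-[250,180])
E
```

```text
pos [ 566.5 -143.5  106.9] [-180.     0.    -5.9] t 6.0 gap 14.5
row [-0.   0.   0.1] [ 5.2 -3.5 54.9] n 0.8838073630188634
time: 6.5
tool_pos: [572.6, -141.6, 53.9]
tcp_rot: [180.0, -0.0, -6.0]
ft_force: [-0.1, 0.0, -0.1]
finger_gap: 14.4
grip_force: 39.2
[ 573.29487966 -141.94382661   54.753947  ] [ 1.79977635e+02 -1.08786925e-01 -5.96275421e+00] 6.55
[70.72990083 58.27711946] [70.69210977 45.90457549]
```

View pics/w4.png

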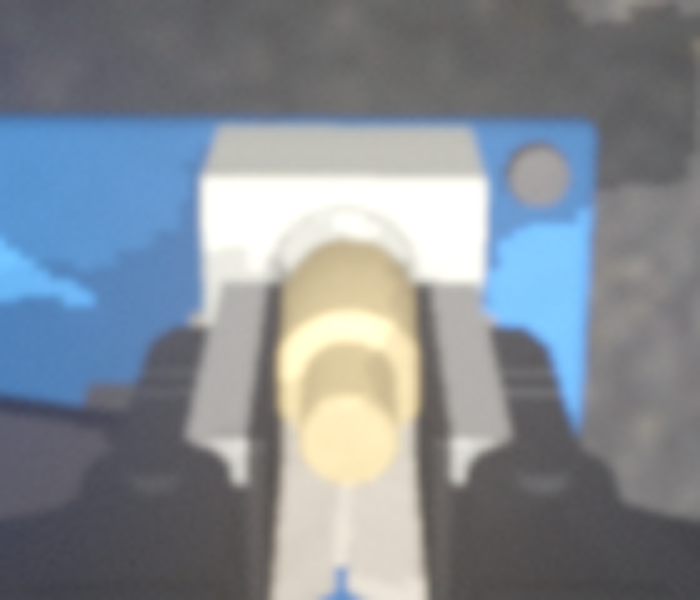

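The block top spans columns 200–488 in the crop with its far edge at row 176. The pin's far underside rim is at row 240 and centred at about column 349. The bore rim top is near row 207. I'll compute the remaining offset in this same view.

```bash
python3 - <<'E'
from h import *
np.set_printoptions(precision=1,suppress=True)
d=pickle.load(open("pics/w4.pkl","rb"));g=np.load("g.npy");a=np.radians(-96)
P=lambda u,v,z:plane(d,250+u/5,180+v/5,z)
ey=np.array([-np.sin(a),np.cos(a),0]);ex=np.array([np.cos(a),np.sin(a),0])
b1=P(344,176,28)-14*ey; b2=P(344.5,207,28)-10.4*ey
print("bore from edge",b1,"from rim",b2)
for z in (39.5,41,42.5):
    p=P(349,240,z)-8*ey;print("pin",p,"diff along y,x:",(b1-p)@ey,(b1-p)@ex,(b2-p)@ey)
print("corner",w2rest(g,P(595,121,6)))
E
```

```text
bore from edge [ 569.6 -140.4   28. ] from rim [ 569.  -140.4   28. ]
pin [ 571.4 -141.2   39.5] diff along y,x: -1.8054835941837533 -0.6261510672891024 -2.4477882933652797
pin [ 572.  -141.2   41. ] diff along y,x: -2.408831921791803 -0.6225334771067321 -3.051136620973329
pin [ 572.6 -141.3   42.5] diff along y,x: -3.0121802493997394 -0.6189158869243737 -3.6544849485812656
corner [73.9 72.4  6. ]
```

In the tool's units: 15 mm / 750 = 0.02, -2.3 mm / 750 = -0.0031.

```bash
echo '[0, 0, 0, -0.0031, -0.0008, 0, 10, 0, 0, 0, -0.0031, -0.0008, 0.008, 10, 0, 0, 0, -0.0031, -0.0008, 0.016, 10, 0, 0, 0, -0.0031, -0.0008, 0.02, 10, 0, 0, 0, -0.0031, -0.0008, 0.02, 10]' > m.json && python3 -m handwheel m.json 30;echo '[0, 0, 0, 0, 0, 0.004, 10, 0, 0, 0, 0, 0, 0.004, 10, 0, 0, 0, 0, 0, 0.004, 10]' > m.json && python3 -m handwheel m.json
```

```text
time: 7.18
tool_pos: [569.6, -140.9, 37.5]
tcp_rot: [-180.0, 0.1, -6.0]
ft_force: [0.6, -0.7, -0.6]
finger_gap: 14.5
grip_force: 39.2
time: 7.55
tool_pos: [570.1, -141.1, 35.2]
tcp_rot: [180.0, -0.0, -6.0]
ft_force: [-1.2, -0.1, -0.1]
finger_gap: 14.5
grip_force: 39.2
```

In the tool's units: 5 mm / 750 = 0.0067, 3 mm / 750 = 0.004.

```bash
echo '[0, 0, 0, 0, 0, 0.004, 10, 0, 0, 0, 0, 0, 0.0067, 10, 0, 0, 0, 0, 0, 0.0067, 10]' > m.json && python3 -m handwheel m.json; echo '[0, 0, 0, 0, 0, 0.002, 10, 0, 0, 0, 0, 0, 0.002, 10, 0, 0, 0, 0, 0, 0.002, 10]' > m.json && python3 -m handwheel m.json
```

```text
time: 7.92
tool_pos: [569.9, -141.0, 30.0]
tcp_rot: [-180.0, 0.0, -6.0]
ft_force: [-0.9, 0.5, -0.1]
finger_gap: 14.2
grip_force: 39.3
time: 8.3
tool_pos: [570.3, -141.1, 29.7]
tcp_rot: [180.0, -0.0, -6.0]
ft_force: [-3.0, 1.1, 9.1]
finger_gap: 14.2
grip_force: 40.1
```

The pin is seated: contact of about 9 N at the expected depth. I'll release, lift, and work out the mandrel's position.

In the tool's units: -1 mm / 750 = -0.0013.

```bash
echo '[0, 0, 0, 0, 0, -0.0013, 30, 0, 0, 0, 0, 0, -0.0013, 30, 0, 0, 0, 0, 0, -0.0013, 30, 0, 0, 0, 0, 0, -0.0013, 30]' > m.json && python3 -m handwheel m.json; echo '[0, 0, 0, 0, 0, -0.0667, 30, 0, 0, 0, 0, 0, -0.12, 30, 0, 0, 0, 0, 0, -0.12, 30, 0, 0, 0, 0, 0, -0.12, 30]' > m.json && python3 -m handwheel m.json
python3 - <<'E'
from h import *
from bench import optics
import cv2
np.set_printoptions(precision=1,suppress=True)
L=lambda n:pickle.load(open(f"pics/{n}.pkl","rb"))
S,T,W1=L("scene0"),L("top0"),L("w1");g=np.load("g.npy")
q=lambda d,u,v,z:w2rest(g,plane(d,u,v,z))
print("top near",q(T,386.8,227.3,20),"far",q(T,389,188.2,42))
print("w1 near",q(W1,245,199.5,40),"far",q(W1,241,124,16),q(W1,241,124,40))
print("scene bands",q(S,362+97/4,142+113/4,42),q(S,362+168/4,142+222/4,42))
c=rest2w(g,(-116,-28,0));print("behind point",c,"bore",rest2w(g,(38.5,58,28)))
d=optics.snapshot("wrist");pickle.dump(d,open("pics/w5.pkl","wb"))
b=rest2w(g,(38.5,58,28));u,v=proj(d,b);print(u,v)
hsv=cv2.cvtColor(d["pixels"],cv2.COLOR_BGR2HSV)
m=cv2.inRange(hsv,(15,60,60),(35,255,255));n,l,st,ce=cv2.connectedComponentsWithStats(m)
for s,c in zip(st[1:],ce[1:]):
    if s[4]>40: print(s,c)
print("pred pin z16,39,51",[proj(d,b+[0,0,z-28]) for z in (28,39,51)])
E
python3 go.py 490 10 120 84
```

```text
time: 8.8
tool_pos: [569.9, -141.0, 29.5]
tcp_rot: [-180.0, 0.0, -6.0]
ft_force: [-1.0, -0.2, -0.0]
finger_gap: 29.9
grip_force: 0.0
time: 9.3
tool_pos: [569.7, -140.9, 119.1]
tcp_rot: [-180.0, 0.0, -6.0]
ft_force: [-0.8, 0.6, -0.9]
finger_gap: 29.9
grip_force: 0.0
top near [-78.6 -88.7  20. ] far [-83.4  23.1  42. ]
w1 near [-82.3 -90.8  40. ] far [-86.2  18.2  16. ] [-79.7  18.6  40. ]
scene bands [-84.9  12.7  42. ] [-87.  -86.4  42. ]
behind point [500.2  21.6   0. ] bore [ 569.8 -140.9   28. ]
319.92350679261983 202.21974729786095
[415  25  11 217 554] [417.  138.4]
[312 200  14   9  59] [318.6 203.2]
pred pin z16,39,51 [array([319.9, 202.2]), array([320., 206.]), array([320. , 210.5])]
pos [ 569.1 -140.7  118.2] [-1.8e+02  1.0e-01 -6.0e+00] t 9.35 gap 29.9
row [ -0.1   0.1 -90. ] [ -94.4 -141.7   -1.5] n 2.7237171679033927
```

In the tool's units: -156 mm / 750 = -0.208, -91 mm / 750 = -0.1213, -90 degrees / 360 = -0.25.

```bash
python3 go.py 494.5 24.3 100 84.1; echo '[0, 0, -0.25, -0.1213, -0.208, 0.0227, 60, 0, 0, -0.25, -0.1213, -0.208, 0.0227, 60, 0, 0, -0.25, -0.1213, -0.208, 0.0227, 60, 0, 0, -0.25, -0.1213, -0.208, 0.0227, 60, 0, 0, -0.25, -0.1213, -0.208, 0.0227, 60, 0, 0, -0.25, -0.1213, -0.208, 0.0227, 60, 0, 0, -0.25, -0.1213, -0.208, 0.0227, 60, 0, 0, -0.25, -0.1213, -0.208, 0.0227, 60]' > m.json && python3 -m handwheel m.json 20;  python3 go.py 494.5 24.3 100 84.1
```

```text
pos [ 569.1 -140.7  118.2] [-1.8e+02  1.0e-01 -6.0e+00] t 9.35 gap 29.9
row [ -0.1   0.1 -90.1] [ -91.3 -156.3   18.5] n 2.9122655857188695
time: 10.35
tool_pos: [494.3, 23.7, 100.7]
tcp_rot: [-179.8, 0.0, 80.3]
ft_force: [0.2, -0.1, -0.4]
finger_gap: 60.2
grip_force: 0.0
pos [494.3  23.7 100.7] [-179.8    0.    80.3] t 10.35 gap 60.2
row [-0.2  0.  -3.8] [0.6 0.1 0.7] n 0.014823045800097485
```

In the tool's units: 77 mm / 750 = 0.1027, 40 mm / 750 = 0.0533, -3.8 degrees / 360 = -0.0106.

```bash
echo '[0, 0, -0.0106, 0.0008, 0, 0.0533, 60, 0, 0, -0.0106, 0.0008, 0, 0.1027, 60, 0, 0, -0.0106, 0.0008, 0, 0.1027, 60, 0, 0, -0.0106, 0.0008, 0, 0.1027, 60]' > m.json && python3 -m handwheel m.json; python3 - <<'E'
from bench import r, optics
from h import *
g=np.load("g.npy");s=r.sense();print(w2rest(g,s["tool_pos"]),s["tcp_rot"])
d=optics.snapshot("wrist");pickle.dump(d,open("pics/w6.pkl","wb"));cv2.imwrite("pics/w6.png",d["pixels"])
E
```

```text
time: 10.85
tool_pos: [495.8, 24.2, 26.0]
tcp_rot: [-180.0, 0.0, 83.8]
ft_force: [0.9, 0.0, 0.2]
finger_gap: 59.9
grip_force: 0.0
[-118.08411032  -32.64350487   25.9981793 ] [-1.79961286e+02  8.09787696e-04  8.37562976e+01]
```

View pics/w6.png

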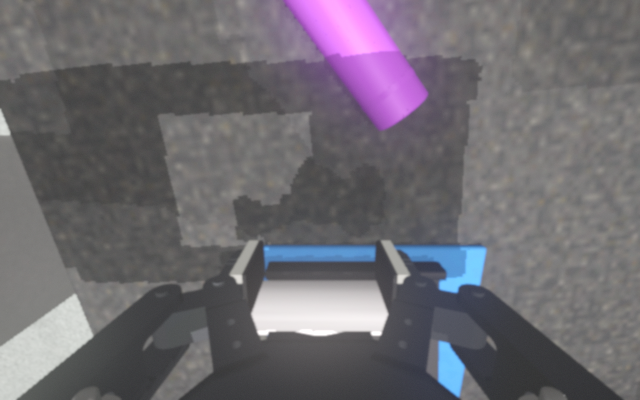

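The fingers stand at columns 245 and 392, just behind the mandrel (rows 275–330) and above the lip (row 268). The purple look-alike is clear of them at (400,100). I'll start rolling gently.

In the tool's units: -28 mm / 750 = -0.0373, -24 mm / 750 = -0.032, -0.3 degrees / 360 = -0.0008.

```bash
echo '[0, 0, -0.0008, 0, 0, 0.004, 60, 0, 0, -0.0008, -0.0053, 0, 0.004, 60, 0, 0, -0.0008, -0.0107, 0, 0.004, 60, 0, 0, -0.0008, -0.016, 0, 0.0027, 60, 0, 0, -0.0008, -0.0213, 0, 0.0013, 60, 0, 0, -0.0008, -0.0267, 0, 0, 60, 0, 0, -0.0008, -0.032, 0, -0.0013, 60, 0, 0, -0.0008, -0.0373, 0, -0.0027, 60]' > m.json && python3 -m handwheel m.json; python3 - <<'E'
from bench import r, optics
from h import *
g=np.load("g.npy");s=r.sense();print(w2rest(g,s["tool_pos"]),s["tcp_rot"],s["wrist_torque"])
E
```

```text
time: 11.9
tool_pos: [493.4, -3.6, 28.3]
tcp_rot: [179.9, -0.0, 84.1]
ft_force: [1.1, 4.9, 4.4]
finger_gap: 60.2
grip_force: 2.9
[-90.22081015 -32.14898425  28.31338638] [ 1.79929725e+02 -3.86888106e-02  8.40647403e+01] [ 0.77568291 -0.13589881 -0.02718051]
```

In the tool's units: -40 mm / 750 = -0.0533, -35 mm / 750 = -0.0467.

```bash
echo '[0, 0, 0, -0.0067, 0, -0.0019, 60, 0, 0, 0, -0.0133, 0, -0.0036, 60, 0, 0, 0, -0.02, 0, -0.0053, 60, 0, 0, 0, -0.0267, 0, -0.0073, 60, 0, 0, 0, -0.0333, 0, -0.0091, 60, 0, 0, 0, -0.04, 0, -0.0107, 60, 0, 0, 0, -0.0467, 0, -0.0127, 60, 0, 0, 0, -0.0533, 0, -0.0147, 60]' > m.json && python3 -m handwheel m.json; python3 - <<'E'
from bench import r, optics
from h import *
g=np.load("g.npy");s=r.sense();print(w2rest(g,s["tool_pos"]),s["tcp_rot"],s["wrist_torque"])
d=optics.snapshot("top");pickle.dump(d,open("pics/t7.pkl","wb"))
E
```

```text
time: 12.9
tool_pos: [488.5, -43.9, 38.6]
tcp_rot: [-180.0, 0.0, 84.1]
ft_force: [1.5, 2.4, 2.7]
finger_gap: 60.2
grip_force: 1.8
[-49.62463518 -32.90104316  38.62920125] [-1.79979154e+02  1.09147898e-02  8.40606046e+01] [ 0.48681442 -0.11199252 -0.01211533]
```

In the tool's units: -38 mm / 750 = -0.0507, -34 mm / 750 = -0.0453.

```bash
echo '[0, 0, 0, -0.0067, 0, -0.0019, 60, 0, 0, 0, -0.0133, 0, -0.0036, 60, 0, 0, 0, -0.02, 0, -0.0053, 60, 0, 0, 0, -0.0267, 0, -0.0073, 60, 0, 0, 0, -0.0333, 0, -0.0091, 60, 0, 0, 0, -0.04, 0, -0.0107, 60, 0, 0, 0, -0.0453, 0, -0.012, 60, 0, 0, 0, -0.0507, 0, -0.0133, 60]' > m.json && python3 -m handwheel m.json;echo '[0, 0, 0, -0.0027, 0, 0, 60, 0, 0, 0, -0.0053, 0, 0, 60, 0, 0, 0, -0.008, 0, 0, 60, 0, 0, 0, -0.0107, 0, 0, 60, 0, 0, 0, -0.0133, 0, 0, 60, 0, 0, 0, -0.016, 0, 0, 60]' > m.json && python3 -m handwheel m.json; python3 - <<'E'
from bench import r, optics
from h import *
g=np.load("g.npy");s=r.sense();print(w2rest(g,s["tool_pos"]),s["tcp_rot"],s["wrist_torque"])
E
```

```text
time: 13.95
tool_pos: [484.4, -81.9, 48.5]
tcp_rot: [-180.0, 0.0, 84.1]
ft_force: [1.1, -0.6, -0.0]
finger_gap: 60.3
grip_force: 0.1
time: 14.7
tool_pos: [483.5, -93.3, 48.7]
tcp_rot: [-180.0, 0.0, 84.1]
ft_force: [-0.3, 0.3, -0.3]
finger_gap: 60.2
grip_force: 0.0
[  0.0610619  -32.74225368  48.66442181] [-1.79997821e+02  3.32629270e-03  8.40655789e+01] [ 0.06731588 -0.02313643  0.05149917]
```

In the tool's units: -9 mm / 750 = -0.012, -8 mm / 750 = -0.0107.

```bash
echo '[0, 0, 0, -0.0027, 0, 0, 60, 0, 0, 0, -0.0053, 0, 0, 60, 0, 0, 0, -0.008, 0, 0, 60, 0, 0, 0, -0.0107, 0, 0, 60, 0, 0, 0, -0.012, 0, 0, 60]' > m.json && python3 -m handwheel m.json; echo '[0, 0, 0, 0.0133, 0, 0, 60, 0, 0, 0, 0.04, 0, -0.04, 30, 0, 0, 0, 0.0667, 0, -0.08, 20, 0, 0, 0, 0.0933, 0, -0.1333, 10, 0, 0, 0, 0.0933, 0, -0.1333, 0, 0, 0, 0, 0.0933, 0, -0.1333, 0]' > m.json && python3 -m handwheel m.json; python3 - <<'E'
from bench import r, optics
from h import *
for n in("top","scene","wrist"):
    d=optics.snapshot(n);pickle.dump(d,open(f"pics/{n}8.pkl","wb"));globals()[n]=d["pixels"]
c=lambda im,x,y,w,h,k:cv2.resize(im[y:y+h,x:x+w],None,fx=k,fy=k,interpolation=cv2.INTER_CUBIC)
a=np.vstack([np.hstack([c(scene,370,140,80,60,5),c(top,370,170,80,60,5)]),c(wrist,160,150,320,120,2.5)])
cv2.imwrite("pics/c8.png",a)
E
python3 go.py 420 -120 130 -6
```

```text
time: 15.32
tool_pos: [482.6, -102.3, 48.7]
tcp_rot: [-180.0, 0.0, 84.1]
ft_force: [-0.0, 0.7, 0.2]
finger_gap: 59.9
grip_force: 0.0
time: 16.08
tool_pos: [489.6, -32.1, 148.2]
tcp_rot: [-180.0, 0.0, 84.1]
ft_force: [-0.1, -0.4, -0.5]
finger_gap: 0.0
grip_force: 0.0
pos [488.8 -32.6 147.1] [-179.8   -0.    84. ] t 16.23 gap -0.5
row [-0.1  0.1 90. ] [-94.1 -59.3  17.3] n 1.8010496333268857
```

View pics/c8.png

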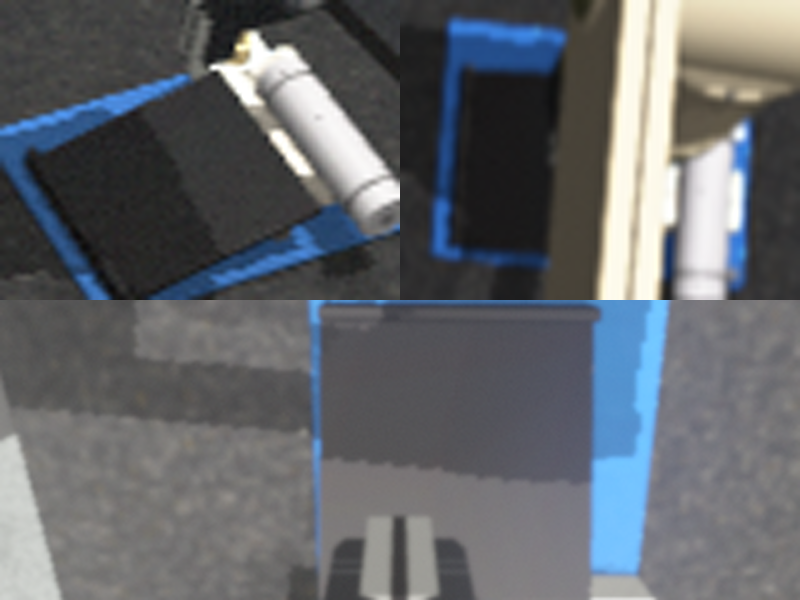

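Scene crop: the mandrel lies in both vees, and the brass pin stands in its bore at crop (245,45). Next I'll push the mandrel's near end with the shut fingers.

Units first: shifts go in shares of 0.75 m and turns go in shares of 2 pi rad. So -99 mm / 750 = -0.132, -79 mm / 750 = -0.1053, 90 degrees / 360 = 0.25.

```bash
python3 go.py 400.7 -123.3 120 -6; echo '[0, 0, 0.25, -0.132, -0.1053, 0.036, 0, 0, 0, 0.25, -0.132, -0.1053, 0.036, 0, 0, 0, 0.25, -0.132, -0.1053, 0.036, 0, 0, 0, 0.25, -0.132, -0.1053, 0.036, 0, 0, 0, 0.25, -0.132, -0.1053, 0.036, 0, 0, 0, 0.25, -0.132, -0.1053, 0.036, 0, 0, 0, 0.25, -0.132, -0.1053, 0.036, 0, 0, 0, 0.25, -0.132, -0.1053, 0.036, 0]' > m.json && python3 -m handwheel m.json; python3 go.py 400.7 -123.3 40 -6
```

```text
pos [488.8 -32.6 147.1] [-179.8   -0.    84. ] t 16.23 gap -0.5
row [-0.1  0.1 90. ] [-99.4 -78.1  27.3] n 2.069446890259491
time: 17.23
tool_pos: [400.2, -122.8, 120.5]
tcp_rot: [-180.0, 0.1, -2.3]
ft_force: [-0.5, -0.7, -0.3]
finger_gap: 0.2
grip_force: 0.0
pos [ 400.2 -122.8  120.5] [-1.8e+02  1.0e-01 -2.3e+00] t 17.23 gap 0.2
row [-0.   0.1  3.7] [ 0.7  0.5 80.5] n 1.2884084426180902
```

In the tool's units: 80 mm / 750 = 0.1067, 40 mm / 750 = 0.0533, 3.7 degrees / 360 = 0.0103.

```bash
echo '[0, 0, 0.0103, 0.0007, 0.0007, 0.0533, 0, 0, 0, 0.0103, 0.0007, 0.0007, 0.1067, 0, 0, 0, 0.0103, 0.0007, 0.0007, 0.1067, 0, 0, 0, 0.0103, 0.0007, 0.0007, 0.1067, 0]' > m.json && python3 -m handwheel m.json;echo '[0, 0, 0, 0.0053, 0, 0, 0, 0, 0, 0, 0.0107, 0, 0, 0, 0, 0, 0, 0.016, 0, 0, 0, 0, 0, 0, 0.0213, 0, 0, 0, 0, 0, 0, 0.0267, 0, 0, 0, 0, 0, 0, 0.032, 0, 0, 0, 0, 0, 0, 0.0373, 0, 0, 0, 0, 0, 0, 0.0427, 0, 0, 0]' > m.json && python3 -m handwheel m.json; python3 - <<'E'
from bench import r
from h import *
g=np.load("g.npy");s=r.sense();print(w2rest(g,s["tool_pos"]),s["tcp_rot"],s["wrist_torque"])
E
```

```text
time: 17.73
tool_pos: [401.7, -123.6, 42.4]
tcp_rot: [-180.0, 0.0, -5.6]
ft_force: [0.9, 0.1, 0.7]
finger_gap: -0.1
grip_force: 0.0
time: 18.73
tool_pos: [433.6, -126.5, 41.6]
tcp_rot: [180.0, 0.0, -5.6]
ft_force: [-1.3, -0.8, 0.0]
finger_gap: 0.0
grip_force: 0.9
[ 38.21116308 -78.96889293  41.62013387] [ 1.79998492e+02  5.84357419e-03 -5.58029373e+00] [-0.06282708  0.32375291 -0.02376351]
```

In the tool's units: 5.5 mm / 750 = 0.0073, 4 mm / 750 = 0.0053.

```bash
echo '[0, 0, 0, 0.0027, 0, 0, 0, 0, 0, 0, 0.0053, 0, 0, 0, 0, 0, 0, 0.0073, 0, 0, 0, 0, 0, 0, 0.0073, 0, 0, 0]' > m.json && python3 -m handwheel m.json | sed -n 2,4p; echo '[0, 0, 0, 0.0013, 0, 0, 0, 0, 0, 0, 0.0013, 0, 0, 0]' > m.json && python3 -m handwheel m.json| sed -n 2,4p; python3 - <<'E'
from bench import r, optics
from h import *
g=np.load("g.npy");s=r.sense();print(w2rest(g,s["tool_pos"]),s["ft_force"],s["wrist_torque"])
d=optics.snapshot("wrist");pickle.dump(d,open("pics/w9.pkl","wb"));im=d["pixels"]
hsv=cv2.cvtColor(im,cv2.COLOR_BGR2HSV)
m=cv2.inRange(hsv,(15,60,60),(35,255,255));n,l,st,ce=cv2.connectedComponentsWithStats(m)
for a,c in zip(st[1:],ce[1:]):
    if a[4]>30: print(a,c)
for q in((38.5,58,51),(38.5,50,61.7),(38.5,58,39)):print(proj(d,rest2w(g,q)))
E
```

```text
tool_pos: [439.0, -127.0, 41.7]
tcp_rot: [-180.0, -0.0, -5.6]
ft_force: [-0.9, 0.6, -0.3]
tool_pos: [439.8, -127.1, 41.7]
tcp_rot: [-180.0, -0.0, -5.6]
ft_force: [-1.6, -0.1, 0.2]
[ 38.12412289 -72.68744902  41.69480325] [-1.56113535 -0.12275988  0.1958184 ] [-0.01403495  0.23146524 -0.00681665]
[323.7131053  -37.74642918]
[323.92513813 -27.42746161]
[323.29876628 -23.17927852]
```

In the tool's units: 1 mm / 750 = 0.0013.

```bash
for i in 1; do echo '[0, 0, 0, 0.0013, 0, 0, 0, 0, 0, 0, 0.0013, 0, 0, 0, 0, 0, 0, 0.0013, 0, 0, 0]' > m.json && python3 -m handwheel m.json| sed -n 2,4p; done; echo '[0, 0, 0, 0.0009, 0, 0, 0, 0, 0, 0, 0.0009, 0, 0, 0, 0, 0, 0, 0.0009, 0, 0, 0]' > m.json && python3 -m handwheel m.json| sed -n 2,4p; python3 -c "
from bench import r
from h import *
print(w2rest(np.load('g.npy'),r.sense()['tool_pos']),r.sense()['ft_force'])"
```

```text
tool_pos: [440.9, -127.2, 41.7]
tcp_rot: [-180.0, -0.0, -5.6]
ft_force: [-1.5, 0.2, 0.1]
tool_pos: [441.5, -127.2, 41.7]
tcp_rot: [180.0, -0.0, -5.6]
ft_force: [-1.3, -0.3, -0.4]
[ 38.11575235 -70.97908687  41.67325099] [-1.27098745 -0.2897012  -0.4223608 ]
```

In the tool's units: 0.7 mm / 750 = 0.0009.

```bash
echo '[0, 0, 0, 0.0009, 0, 0, 0, 0, 0, 0, 0.0009, 0, 0, 0, 0, 0, 0, 0.0009, 0, 0, 0]' > m.json && python3 -m handwheel m.json| sed -n 2,4p; echo '[0, 0, 0, 0.0008, 0, 0, 0, 0, 0, 0, 0.0008, 0, 0, 0, 0, 0, 0, 0.0008, 0, 0, 0]' > m.json && python3 -m handwheel m.json| sed -n 2,4p
```

```text
tool_pos: [442.3, -127.3, 41.7]
tcp_rot: [180.0, -0.0, -5.6]
ft_force: [-1.5, 0.7, -0.2]
tool_pos: [442.8, -127.3, 41.7]
tcp_rot: [-180.0, -0.0, -5.6]
ft_force: [-0.7, 0.0, -0.5]
```

No firm contact yet, so I'll back off, lift and look before going further.

In the tool's units: -110 mm / 750 = -0.1467, -100 mm / 750 = -0.1333.

```bash
echo '[0, 0, 0, -0.0107, 0, 0, 0, 0, 0, 0, -0.0107, 0, -0.08, 0, 0, 0, 0, -0.0107, 0, -0.1333, 0, 0, 0, 0, 0.0533, 0, -0.1467, 0, 0, 0, 0, 0.0533, 0, -0.1467, 0, 0, 0, 0, 0.0533, 0, -0.1467, 0]' > m.json && python3 -m handwheel m.json | sed -n 1,2p; python3 - <<'E'
from bench import r, optics
from h import *
g=np.load("g.npy")
for n in("scene","wrist"):
    d=optics.snapshot(n);pickle.dump(d,open(f"pics/{n}10.pkl","wb"));globals()[n]=d
    for q in((38.5,58,51),(38.5,50,40),(38.5,50,61.7),(38.5,-60,46.7)): print(n,q,proj(d,rest2w(g,q)).round(1))
c=lambda im,x,y,w,h,k:cv2.resize(im[y:y+h,x:x+w],None,fx=k,fy=k,interpolation=cv2.INTER_CUBIC)
u,v=proj(wrist,rest2w(g,(38.5,35,46))).astype(int);x0,y0=max(0,u-40),max(0,v-50);print(x0,y0)
cv2.imwrite("pics/c10.png",np.hstack([c(scene["pixels"],395,135,60,75,6.667),c(wrist["pixels"],x0,y0,80,100,5)]))
E
```

```text
time: 21.78
tool_pos: [481.8, -131.0, 151.0]
scene (38.5, 58, 51) [418.3 144.9]
scene (38.5, 50, 40) [419.  149.6]
scene (38.5, 50, 61.7) [420.6 144. ]
scene (38.5, -60, 46.7) [441.1 175.5]
wrist (38.5, 58, 51) [321.7  95.1]
wrist (38.5, 50, 40) [321.5 105.9]
wrist (38.5, 50, 61.7) [321.7 104.8]
wrist (38.5, -60, 46.7) [320.6 227.6]
281 74
```

View pics/c10.png

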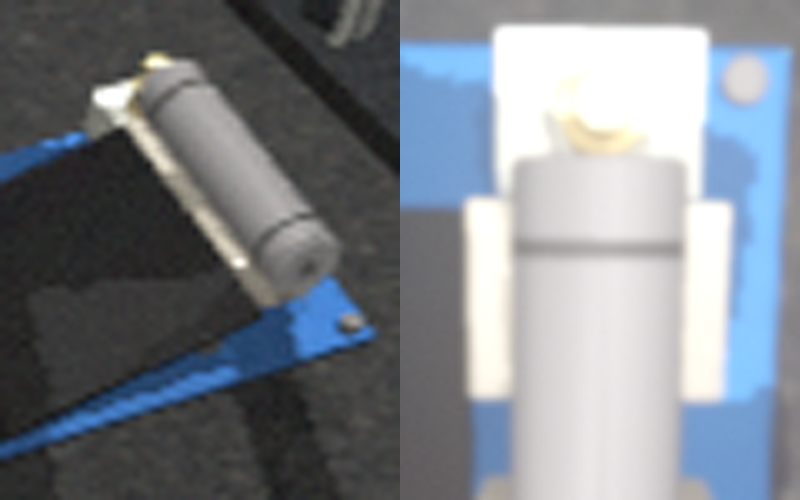

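In the wrist crop the mandrel's far end is at full-image row 105 (104.8 predicted when seated). It meets the brass pin, whose top is at (321,94) against a predicted (321.7,95.1), and the pin is upright. In the scene crop the mandrel lies in both vees. Both measurements put its centre at rest y −5 to −4 mm, inside the tolerance, so I'm handing in.

```bash
python3 -c "
from bench import workorder
print(workorder.hand_in())"
```

```text
the job is handed in; nothing more can be done
None
```

The job is handed in, with no verdict returned: the brass pin stands upright in the bore, and the mandrel was rolled up the ramp into both vees and slid up to the pin; I felt no firm contact, but the last picture shows them meeting, about 1 mm either side of the seat.

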